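Load the cross block into the locating nest and lock it

TASK

Take the cross-shaped block out of its cradle and lower it into the nest pocket, flat on the pocket floor, with its long arm pointing to the lock slide; do not let it fall or drop in. The cradle covers the ends of the block and the nest rails cover its sides, so on the way set it down on the rubber pad and let go of it, so that it can be taken again by its ends. Then slide the black lock grip along its track towards the pocket, fully to its end stop, so that its bar covers the long arm, and leave the plain block in its cradle undisturbed.

Things in the scene. Friction and masses are not known exactly. Their poses are not given: they have to be found in the camera images.
- cross_block: Loose bare aluminium block, cross-shaped from above, 24 mm thick, 0.14 kg. Spine 62 mm long (own x -31 to 31), 22 mm wide. Wings 46 mm wide over all (own y), at own x -25 to 3. So the arm at +x is long (28 mm), the one at -x short (6 mm). Origin: centre of the spine, underside; z up. Starts flat in one of the cradles.
- cross_nose (a point): End face of the cross block's long arm: own (+31, 0) mm, at half thickness (12 mm above the underside).
- plain_block: Bystander: plain rectangular aluminium block 62 x 46 x 24 mm without arms, lying in the other cradle. Leave it. Origin: centre of the underside.
- cradle_a: Fixed black plastic cradle. Base plate 86 x 50 mm, 8 mm thick: a block rests on it. Two upright end cheeks 40 mm wide, inner faces at own x = -34 and 34 mm, 8 mm thick, tops 38 mm above the table, cover the ends of the block; its long sides are open. Origin: centre of the underside, x along the block.
- cradle_b: Second cradle, identical. Either may hold the cross block.
- rest_pad: Free black rubber pad, fixed, 130 x 130 x 4 mm (top 4 mm above the table), to set the block down on. Origin: centre of the underside.
- nest: Fixed steel fixture; +x points to its lock slide. Origin: under the pocket centre. Base plate 12 mm thick, x -60 to 165, y -38 to 38 mm. Tall rails beside the pocket: x -31 to 16, |y| 24.5 to 32.5 mm, flared, 54 high. Low corner blocks: x -31 to -26.5 and 4.5 to 16, |y| over 12.5 mm, 28 high (heights above table). Lock guide from x = 66: 29 mm wide, 48 high (lugs 56 at x 66 to 70).
- pocket (a point): Centre of the pocket floor, 12 mm above the table. The pocket is the cross block's outline with 1.5 mm clearance on each side, open at both spine ends for fingers. A seated cross block has its origin here, its x along the nest's x, long arm to +x; its top is then 36 mm above the table.
- lock_grip (a point): Centre of the top of the lock slide's black grip, 76 mm above the table. Grip: 20 mm along the track, 26 across, 30 tall, on a flat steel bar (15 mm wide, underside 38, top 46 mm above the table) whose tip is 67 mm nearer the pocket than the grip's centre. At nest x = 140 mm when open, 80 mm when locked.
- lock (a joint): Lock slide, m: 0 fully open, grows as the grip moves towards the pocket (nest -x), 0.060 at the end stop, where the bar covers the last 18 mm of a seated block's long arm with 2 mm to spare. Stays where it is left, about 2 N to move.

How it is judged:
By the outcome, as a careful person would: the job done as asked, in the order asked, and still so for the second after the job is handed in, with the robot touching nothing.
It also fails if it takes over 67 s, if anything falls off the work surface, if the arm or the gripper's body presses on something with over 40 N, if the wrist force passes 120 N, or if a joint passes its speed limit or range.

ROBOT

A 6-joint arm with a two-finger parallel gripper is mounted at the origin on the work surface. World frame = base frame: x ahead of the robot, y to its left, z up, the work surface at z = 0. Lengths are in m, angles in rad, forces in N, time in s.
With the tool pointing down it reaches from about 0.325 to 0.775 m from the base axis. Payload 9.3 kg.
Tool frame: the origin (TCP) lies at the very end of the fingers, on their centre line; the grasp point (between the pads) lies 19 mm behind it; z points along the fingers, y is the line along which they close (so a half turn about z gives the same grasp; the last joint's range is limited). The gripper opens to 85 mm and grips with 20 to 120 N. Pads are 22 mm wide; open, the fingers measure 114 mm over their backs; the gripper's body (76 mm by 85 mm) begins 54 mm behind the grasp point. The pads swing forward as they close: fully open they stand 13 mm farther back than shut.
Start: joints at [-1.444, 0.259, 0.021, 1.334, 0, 1.418], TCP at [0.152, -0.529, 0.231] pointing down, gripper open.
Joint ranges: [-3.04, 3.04], [-0.91, 1.82], [-1.04, 1.36], [-1.92, 1.95], [-1.52, 1.45], [-3.14, 3.14]. Speed limits (rad/s): [2.22, 2.22, 2.79, 3.14, 3.14, 3.14].

INTERFACE

Orientations are given as a 3x3 rotation matrix whose columns are the frame's x, y, z axes.
In Python, from cell import env gives the robot as it stands.
- The arm moves only by the tool arm_command, never from a script. Its argument "targets" is a list of rows, each an object with "claw": the closure, from 0 (fully open) to 1 (shut); "travel": the shift along the tool's x, y, z in mm, a list of three; "twist": the turn about the tool's z in rad. In form: [{"claw": claw, "travel": [dx, dy, dz], "twist": twist}, ...]. A call has 1 to 10 rows; each row shifts and turns the commanded pose from where the row before left it, along the tool's axes as they then stand; what a row does not reach is not made up. A row lasts 1/12 s, in which the tool goes at most 41.7 mm and 7.16 degrees, less where a joint would pass 70% of its speed; a pose out of reach is approached as far as the arm can. A call is refused whole if a number of a shift passes 41.7 or a number of a turn 0.125, either way. A call with a gripper value outside its range is refused whole. The fingers move at their own pace and stop on an object; "squeeze" is the grip in N (left out, the last holds). Time passes only in rows, so rows that do not move let the fingers close. It gives the time, the measured TCP pose, the force, the opening and the grip force at its end, in the units of the state.
- env.get_state(): the state, without advancing time (a new reading comes with each control period).
- env.camera(name): name is "side" or "top" or "wrist"; returns the picture (384x512x3 uint8, red, green, blue); there is no depth.
- env.calibration(name): a dict with "fx", "fy", "cx", "cy" (pixels), "dist" ([k1, k2, p1, p2, k3] as OpenCV has them; the pictures are not rectified), "origin" and "attitude" of the camera in the world. Camera axes: x right, y down, z forward; pixel columns grow to the right and rows downward; lengths in m; the calibration is good to about 2 mm. A picture is of the moment at which its call begins: read the wrist's pose just before it. calibration takes no time and is no camera call; for the wrist camera it gives the pose at the moment of the call.
- env.job_done(): hands the job in; it is judged then, once.
The state is a dict: "time_s": time; "joints": joint angles; "dq": joint speeds; "joint_efforts": joint torques, N m; "tool_pos": TCP position; "ee_rot": TCP orientation; "force": force on the tool from outside, world axes, zero at the start; "wrist_torque": the same for the moment, N m; "grip_width": finger opening in m; "grip_force": force on a finger pad.
Only numpy, scipy, OpenCV 4.12 (cv2) and the standard library are available. Lean on these libraries where they do the work, as an engineer would, in place of code of your own. Each camera call takes 0.05 s, during which the arm holds its last target. There are 200 camera calls.

## Working session

There is one attempt and no reset: what is moved stays moved. The work goes in short steps, Python scripts to look and compute and a tool call to move; the robot and the scene stay as the last step left them, time stands still between calls to the robot, and variables do not carry over. Pictures are saved under pics/ and viewed, at most 10 in all, crops included, and the job is handed in when it is done.

Besides the shell and the picture viewer there is one more tool, called after "Emit:" as name(argument=value, ...), one argument or row to a line, values as JSON. arm_command: Moves the arm, as the interface text tells. Its arguments: {"type":"object","properties":{"targets":{"type":"array"},"squeeze":{"type":"number"}},"required":["targets"]}

```bash
mkdir -p pics; ls; python3 - <<'E'
from cell import env
import cv2
s=env.get_state();print(s)
for n in("top","side"):
    im=env.camera(n);cv2.imwrite(f"pics/{n}0.png",cv2.cvtColor(im,cv2.COLOR_RGB2BGR));print(n,env.calibration(n))
E
```

```text
pics
{'time_s': 0.0, 'joints': array([-1.44363560e+00,  2.59194462e-01,  2.07504525e-02,  1.33368200e+00,
        1.79133786e-05,  1.41819432e+00]), 'dq': array([ 0.00075685, -0.00065728,  0.00044453, -0.00037592, -0.00130527,
        0.00084041]), 'joint_efforts': array([ 1.13260357e-03, -5.55641198e+01,  3.44529927e+01,  1.37427842e-02,
       -2.27421647e-04, -3.33608725e-06]), 'tool_pos': array([ 0.15183415, -0.52833822,  0.23066048]), 'ee_rot': array([[ 9.61121001e-01,  2.76127505e-01, -1.50859847e-04],
       [ 2.76127459e-01, -9.61120118e-01,  1.32122231e-03],
       [ 2.19831387e-04, -1.31151106e-03, -9.99999116e-01]]), 'force': array([ 0.27384159,  0.0079322 , -0.61380248]), 'wrist_torque': array([-0.0104765 ,  0.01269844,  0.02696396]), 'grip_force': 0.0, 'grip_width': 0.08555058279385257}
top {'fx': 367.2296828767019, 'fy': 367.2296828767019, 'cx': 259.78777177036596, 'cy': 192.81222787894706, 'dist': array([0.0114055, 0.       , 0.       , 0.       , 0.       ]), 'origin': array([ 0.45325059, -0.01842085,  1.00863528]), 'attitude': array([[ 0.01943498, -0.9967922 ,  0.07763761],
       [-0.99967194, -0.02066923, -0.01512568],
       [ 0.01668187, -0.07731817, -0.9968669 ]])}
side {'fx': 463.3924732825939, 'fy': 463.3924732825939, 'cx': 260.66878799818846, 'cy': 193.9749526066872, 'dist': array([-0.01902458,  0.        ,  0.        ,  0.        ,  0.        ]), 'origin': array([0.03119178, 0.59251069, 0.63508465]), 'attitude': array([[-0.80418904, -0.33081926,  0.49380016],
       [-0.59427021,  0.46301701, -0.65761551],
       [-0.01108599, -0.82229792, -0.56894924]])}
```

View pics/top0.png

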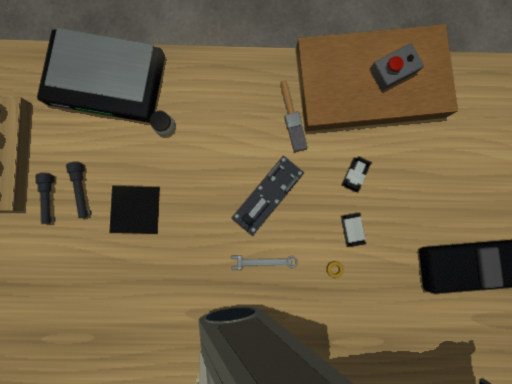

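View pics/side0.png

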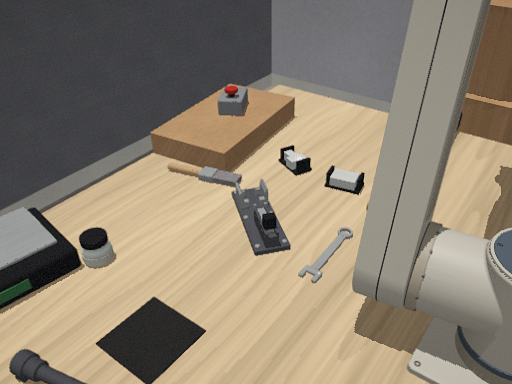

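The top picture shows the pad at about (135,209), the nest at (268,195), and cradles at (356,174), which looks like the cross, and (354,230). I'll enlarge that area.

```bash
cat > h.py <<'E'
import numpy as np, cv2
from cell import env
def save(n,im,crop=None,k=1):
    if crop: x0,x1,y0,y1=crop; im=im[y0:y1,x0:x1]
    cv2.imwrite(f"pics/{n}.png",cv2.cvtColor(cv2.resize(im,None,fx=k,fy=k,interpolation=cv2.INTER_CUBIC),cv2.COLOR_RGB2BGR))
def ray(c,px,z):
    K=np.array([[c['fx'],0,c['cx']],[0,c['fy'],c['cy']],[0,0,1]])
    p=cv2.undistortPoints(np.array(px,float).reshape(-1,1,2),K,c['dist']).reshape(-1,2)
    d=np.c_[p,np.ones(len(p))]@c['attitude'].T
    o=c['origin']; z=np.broadcast_to(z,len(p))
    return o+d*((z-o[2])/d[:,2])[:,None]
def proj(c,P):
    K=np.array([[c['fx'],0,c['cx']],[0,c['fy'],c['cy']],[0,0,1]])
    R=c['attitude'].T
    return cv2.projectPoints(np.array(P,float).reshape(-1,1,3),cv2.Rodrigues(R)[0],-R@c['origin'],K,c['dist'])[0].reshape(-1,2)
E
python3 - <<'E'
import cv2
from h import *
im=cv2.cvtColor(cv2.imread("pics/top0.png"),cv2.COLOR_BGR2RGB)
save("topc",im,(225,385,145,255),5)
E
```

```text
(no output)
```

View pics/topc.png

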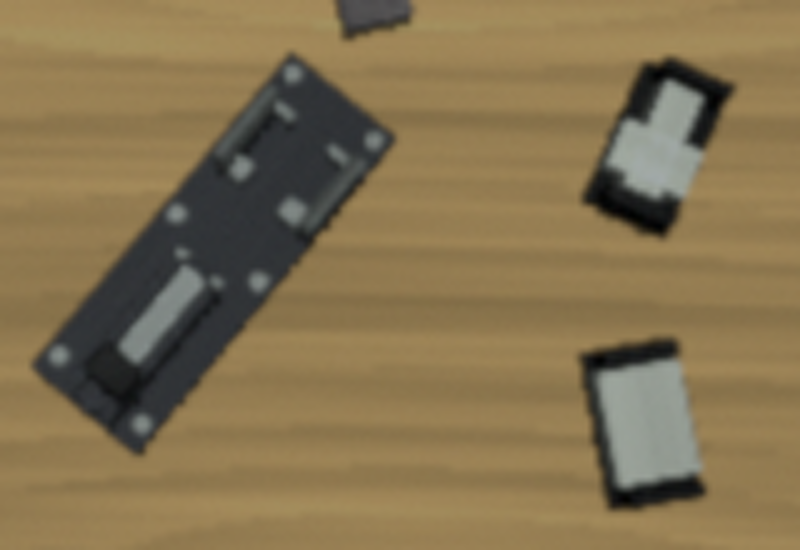

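The crop shows the cross block in the upper right cradle, with its long arm tip at about crop (684,85) and its short end at (640,195). The nest plate corners are (292,53), (395,138), (140,455) and (35,365), with the grip at lower left (115,370), so nest +x points down-left in the image.

```bash
python3 - <<'E'
from h import *
c=env.calibration("top")
f=lambda L:[(x/5+225-.4,y/5+145-.4) for x,y in L]
n=ray(c,f([(292,53),(395,138),(140,455),(35,365)]),.012)
# nest corners: local: (-60, ?)...
print(n.round(4)); 
def fit(loc,w):
    loc=np.array(loc,float);lm=loc.mean(0);wm=w[:,:2].mean(0)
    H=(loc-lm).T@(w[:,:2]-wm);th=np.arctan2(H[0,1]-H[1,0],H[0,0]+H[1,1])
    R=np.array([[np.cos(th),-np.sin(th)],[np.sin(th),np.cos(th)]])
    t=wm-R@lm;return t,np.degrees(th),(w[:,:2]-(loc@R.T+t)).round(4).tolist()
for sgn in(1,-1):
    print("nest",fit(np.array([(-60,-38*sgn),(-60,38*sgn),(165,38*sgn),(165,-38*sgn)])/1e3,n))
w=ray(c,f([(665,78),(706,92),(703,147),(688,201),(602,168),(618,120)]),.032)
print("cross",fit(np.array([(31,11),(31,-11),(3,-23),(-25,-23),(-25,23),(3,23)])/1e3,w))
p=ray(c,[(111,186),(160,187),(158,233),(110,232)],.004);print("pad",p.round(4),p.mean(0))
print(ray(c,f([(115,370)]),.076))
E
```

```text
[[ 0.6358 -0.0953  0.012 ]
 [ 0.59   -0.1524  0.012 ]
 [ 0.4148 -0.0164  0.012 ]
 [ 0.4621  0.0414  0.012 ]]
nest (array([ 0.56695726, -0.08809082]), np.float64(141.89189289448774), [[-0.0018, -0.0001], [-0.0007, 0.0026], [0.0011, -0.0002], [0.0015, -0.0023]])
nest (array([ 0.56708658, -0.08792526]), np.float64(142.12116345909186), [[0.0447, 0.0595], [-0.0478, -0.0577], [-0.0454, -0.0598], [0.0485, 0.058]])
cross (array([ 0.58955458, -0.29342646]), np.float64(-20.35343988767041), [[0.0005, -0.0013], [0.001, -0.0028], [0.0015, 0.0004], [-0.0016, -0.0012], [-0.0007, 0.0019], [-0.0008, 0.0031]])
pad [[0.5417 0.3721 0.004 ]
 [0.5418 0.2393 0.004 ]
 [0.4167 0.2396 0.004 ]
 [0.4171 0.3684 0.004 ]] [0.47931935 0.30485729 0.004     ]
[[ 0.45976071 -0.00298474  0.076     ]]
```

Emit:
arm_command(
  targets=[
    {"claw": 0, "travel": [40, -9, 0], "twist": 0},
    {"claw": 0, "travel": [40, -9, 0], "twist": 0},
    {"claw": 0, "travel": [40, -9, 0], "twist": 0},
    {"claw": 0, "travel": [40, -9, 0], "twist": 0},
    {"claw": 0, "travel": [40, -9, 0], "twist": 0},
    {"claw": 0, "travel": [40, -9, 0], "twist": 0},
    {"claw": 0, "travel": [40, -9, 0], "twist": 0},
    {"claw": 0, "travel": [40, -9, 0], "twist": 0},
    {"claw": 0, "travel": [40, -9, 0], "twist": 0},
    {"claw": 0, "travel": [40, -9, 0], "twist": 0},
  ],
)

```text
time_s: 0.93
tool_pos: [0.513, -0.3301, 0.231]
ee_rot: [[0.961, 0.276, -0.0], [0.276, -0.961, 0.0], [-0.0, -0.0, -1.0]]
force: [0.6, -2.4, 0.7]
grip_width: 0.0853
grip_force: 0.0
```

Emit:
arm_command(
  targets=[
    {"claw": 0, "travel": [38, -11, 0], "twist": 0},
    {"claw": 0, "travel": [38, -11, 0], "twist": 0},
    {"claw": 0, "travel": [0, 0, 0], "twist": -0.12},
    {"claw": 0, "travel": [0, 0, 0], "twist": -0.12},
    {"claw": 0, "travel": [0, 0, 0], "twist": -0.12},
    {"claw": 0, "travel": [0, 0, 0], "twist": -0.12},
    {"claw": 0, "travel": [0, 0, 0], "twist": -0.12},
    {"claw": 0, "travel": [0, 0, 0], "twist": -0.12},
    {"claw": 0, "travel": [0, 0, 0], "twist": -0.12},
    {"claw": 0, "travel": [0, 0, 0], "twist": -0.12},
  ],
)

```text
time_s: 1.77
tool_pos: [0.5783, -0.2894, 0.2308]
ee_rot: [[0.319, 0.948, -0.001], [0.948, -0.319, 0.001], [0.0, -0.001, -1.0]]
force: [0.9, 0.1, -0.4]
grip_width: 0.0854
grip_force: 0.0
```

Emit:
arm_command(
  targets=[
    {"claw": 0, "travel": [0, 0, 0], "twist": -0.12},
    {"claw": 0, "travel": [0, 0, 0], "twist": -0.12},
    {"claw": 0, "travel": [0, 0, 0], "twist": -0.12},
    {"claw": 0, "travel": [0, 0, 0], "twist": -0.12},
    {"claw": 0, "travel": [0, 0, 0], "twist": -0.12},
    {"claw": 0, "travel": [0, 0, 0], "twist": -0.12},
    {"claw": 0, "travel": [0, 0, 0], "twist": -0.12},
    {"claw": 0, "travel": [0, 0, 0], "twist": -0.12},
    {"claw": 0, "travel": [0, 0, 0], "twist": -0.12},
    {"claw": 0, "travel": [0, 0, 0], "twist": -0.12},
  ],
)

```text
time_s: 2.6
tool_pos: [0.5783, -0.2894, 0.2308]
ee_rot: [[-0.767, 0.641, -0.001], [0.641, 0.767, 0.001], [0.001, -0.0, -1.0]]
force: [0.6, 0.0, -0.3]
grip_width: 0.0856
grip_force: 0.0
```

Emit:
arm_command(
  targets=[
    {"claw": 0, "travel": [0, 0, 20], "twist": -0.12},
    {"claw": 0, "travel": [0, 0, 20], "twist": -0.12},
    {"claw": 0, "travel": [0, 0, 0], "twist": -0.11},
    {"claw": 0, "travel": [0, 0, 0], "twist": 0},
    {"claw": 0, "travel": [0, 0, 0], "twist": 0},
  ],
)

```text
time_s: 3.02
tool_pos: [0.5784, -0.2895, 0.1911]
ee_rot: [[-0.938, 0.348, -0.0], [0.348, 0.938, 0.0], [0.0, 0.0, -1.0]]
force: [-0.7, 0.7, 0.9]
grip_width: 0.0853
grip_force: 0.0
```

```bash
python3 - <<'E'
from h import *
s=env.get_state();c=env.calibration("wrist");im=env.camera("wrist")
print(s['time_s'],s['tool_pos'],s['ee_rot'].round(3),s['joints'].round(3),c)
save("w1",im,None,1.5); np.save("w1.npy",c,allow_pickle=True)
E
```

```text
3.0167 [ 0.5784424  -0.2895086   0.19113024] [[-0.938  0.348 -0.   ]
 [ 0.348  0.938  0.   ]
 [ 0.     0.    -1.   ]] [-0.594  0.439  0.191  1.323  0.    -0.238] {'fx': 308.1901622702901, 'fy': 308.1901622702901, 'cx': 252.50722754502775, 'cy': 195.68146823592147, 'dist': array([-0.07920218,  0.        ,  0.        ,  0.        ,  0.        ]), 'origin': array([ 0.50416117, -0.26178478,  0.33337447]), 'attitude': array([[ 3.48083038e-01,  8.90939797e-01,  2.91658150e-01],
       [ 9.37463704e-01, -3.30823297e-01, -1.08248553e-01],
       [ 4.43669071e-05,  3.11098415e-01, -9.50377701e-01]])}
```

View pics/w1.png

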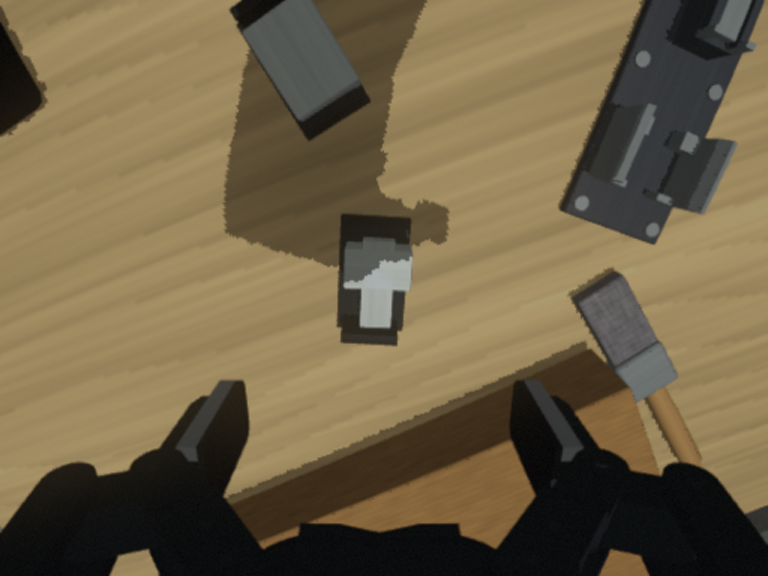

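The wrist view shows the cross block lying square to the tool. Its wings run from column 344 to 411 and end at row 290. The long arm spans columns 360–392, with its tip at row 328. The nest rails are visible at upper right.

```bash
python3 - <<'E'
from h import *
c=np.load("w1.npy",allow_pickle=True).item();s=env.get_state()
f=lambda L:[((x+.5)/1.5-.5,(y+.5)/1.5-.5) for x,y in L]
w=ray(c,f([(344,289),(411,290),(360,328),(392,328),(376,290)]),.032)
print(w.round(4)); T=np.array([0.57844,-0.28951,.19113]); R=s['ee_rot']
print(((w-T)@R*1000).round(1))
print("axis", np.degrees(np.arctan2(*(w[3]-w[2])[1::-1])), np.degrees(np.arctan2(*(w[1]-w[0])[1::-1])))
# pad/nest rail tops far end etc: nest plate corners z=.012: 
n=ray(c,f([(562,210),(655,243),(643,60),(582,203),(652,230)]),.012);print(n.round(4))
E
```

```text
[[ 0.5851 -0.3174  0.032 ]
 [ 0.6017 -0.2746  0.032 ]
 [ 0.6157 -0.3175  0.032 ]
 [ 0.6236 -0.2964  0.032 ]
 [ 0.5934 -0.2971  0.032 ]]
[[-15.9 -23.8 159.1]
 [-16.6  22.1 159.1]
 [-44.6 -13.2 159.1]
 [-44.6   9.3 159.1]
 [-16.6  -1.9 159.1]]
axis 69.63357641597177 68.73174766398286
[[ 0.5895 -0.1567  0.012 ]
 [ 0.6363 -0.0965  0.012 ]
 [ 0.5117 -0.0797  0.012 ]
 [ 0.5896 -0.1419  0.012 ]
 [ 0.626  -0.0969  0.012 ]]
```

Emit:
arm_command(
  targets=[
    {"claw": 0, "travel": [-2.5, -1.3, 30], "twist": 0},
    {"claw": 0, "travel": [0, 0, 35], "twist": 0},
    {"claw": 0, "travel": [0, 0, 35], "twist": 0},
    {"claw": 0, "travel": [0, 0, 35], "twist": 0},
    {"claw": 0, "travel": [0, 0, 25], "twist": 0},
    {"claw": 0, "travel": [0, 0, 12], "twist": 0},
    {"claw": 0, "travel": [0, 0, 7], "twist": 0},
    {"claw": 0, "travel": [0, 0, 0], "twist": 0},
  ],
  squeeze=40,
)

```text
time_s: 3.73
tool_pos: [0.5801, -0.2915, 0.0113]
ee_rot: [[-0.938, 0.347, -0.001], [0.347, 0.938, 0.001], [0.001, 0.0, -1.0]]
force: [-0.1, -0.4, -0.5]
grip_width: 0.0855
grip_force: 0.0
```

Emit:
arm_command(
  targets=[
    {"claw": 1, "travel": [0, 0, 0], "twist": 0},
    {"claw": 1, "travel": [0, 0, 0], "twist": 0},
    {"claw": 1, "travel": [0, 0, 0], "twist": 0},
    {"claw": 1, "travel": [0, 0, 0], "twist": 0},
    {"claw": 1, "travel": [0, 0, 0], "twist": 0},
    {"claw": 1, "travel": [0, 0, 0], "twist": 0},
    {"claw": 1, "travel": [0, 0, 0], "twist": 0},
    {"claw": 1, "travel": [0, 0, 0], "twist": 0},
  ],
)

```text
time_s: 4.4
tool_pos: [0.5811, -0.2921, 0.014]
ee_rot: [[-0.939, 0.345, 0.002], [0.345, 0.939, -0.002], [-0.003, -0.001, -1.0]]
force: [-1.1, -0.1, 5.4]
grip_width: 0.0453
grip_force: 40.4
```

Emit:
arm_command(
  targets=[
    {"claw": 1, "travel": [0, 0, -10], "twist": 0},
    {"claw": 1, "travel": [0, 0, -20], "twist": 0},
    {"claw": 1, "travel": [0, 0, -35], "twist": 0},
    {"claw": 1, "travel": [0, 0, -35], "twist": 0},
    {"claw": 1, "travel": [0, 0, -35], "twist": 0},
    {"claw": 1, "travel": [0, 0, -15], "twist": 0},
    {"claw": 1, "travel": [6, 12, 0], "twist": 0},
    {"claw": 1, "travel": [14, 25, 0], "twist": 0},
    {"claw": 1, "travel": [19, 33, 0], "twist": 0},
    {"claw": 1, "travel": [19, 33, 0], "twist": 0},
  ],
)

```text
time_s: 5.23
tool_pos: [0.5602, -0.1734, 0.1616]
ee_rot: [[-0.938, 0.346, -0.001], [0.346, 0.938, 0.001], [0.001, 0.0, -1.0]]
force: [1.1, -0.2, -1.8]
grip_width: 0.0454
grip_force: 41.0
```

Emit:
arm_command(
  targets=[
    {"claw": 1, "travel": [19, 33, 0], "twist": 0},
    {"claw": 1, "travel": [19, 33, 0], "twist": 0},
    {"claw": 1, "travel": [19, 33, 0], "twist": 0},
    {"claw": 1, "travel": [19, 33, 0], "twist": 0},
    {"claw": 1, "travel": [19, 33, 0], "twist": 0},
    {"claw": 1, "travel": [19, 33, 0], "twist": 0},
    {"claw": 1, "travel": [19, 33, 0], "twist": 0},
    {"claw": 1, "travel": [19, 33, 0], "twist": 0},
    {"claw": 1, "travel": [19, 33, 0], "twist": 0},
    {"claw": 1, "travel": [19, 33, 0], "twist": 0},
  ],
)

```text
time_s: 6.07
tool_pos: [0.495, 0.2023, 0.1621]
ee_rot: [[-0.939, 0.345, -0.001], [0.345, 0.939, -0.0], [0.001, -0.0, -1.0]]
force: [0.9, -0.3, -0.9]
grip_width: 0.0451
grip_force: 41.0
```

Emit:
arm_command(
  targets=[
    {"claw": 1, "travel": [19, 33, 0], "twist": 0},
    {"claw": 1, "travel": [18, 31, 0], "twist": 0},
    {"claw": 1, "travel": [17, 27, 0], "twist": 0},
    {"claw": 1, "travel": [0, 0, 0], "twist": -0.1},
    {"claw": 1, "travel": [0, 0, 0], "twist": -0.12},
    {"claw": 1, "travel": [0, 0, 0], "twist": -0.12},
    {"claw": 1, "travel": [0, 0, 0], "twist": -0.12},
    {"claw": 1, "travel": [0, 0, 0], "twist": -0.12},
    {"claw": 1, "travel": [0, 0, 0], "twist": -0.12},
    {"claw": 1, "travel": [0, 0, 0], "twist": -0.12},
  ],
)

```text
time_s: 6.9
tool_pos: [0.4762, 0.3045, 0.1618]
ee_rot: [[-0.89, -0.457, -0.001], [-0.457, 0.89, -0.0], [0.001, 0.0, -1.0]]
force: [0.7, -0.5, -1.5]
grip_width: 0.0454
grip_force: 41.2
```

Emit:
arm_command(
  targets=[
    {"claw": 1, "travel": [0, 0, 0], "twist": -0.12},
    {"claw": 1, "travel": [0, 0, 0], "twist": -0.12},
    {"claw": 1, "travel": [0, 0, 0], "twist": -0.12},
    {"claw": 1, "travel": [0, 0, 0], "twist": -0.08},
    {"claw": 1, "travel": [0, 0, 0], "twist": 0},
    {"claw": 1, "travel": [0, 0, 0], "twist": 0},
  ],
)

```text
time_s: 7.4
tool_pos: [0.4766, 0.3044, 0.162]
ee_rot: [[-0.617, -0.787, -0.001], [-0.787, 0.617, -0.0], [0.001, 0.0, -1.0]]
force: [1.1, 0.2, -1.5]
grip_width: 0.0458
grip_force: 41.2
```

```bash
python3 - <<'E'
from h import *
s=env.get_state();c=env.calibration("wrist");im=env.camera("wrist")
print(s['time_s'],s['tool_pos'],s['ee_rot'].round(4),s['force'],s['grip_width'],s['joints'].round(2))
save("w2",im,None,1.5); np.save("w2.npy",c,allow_pickle=True)
E
```

```text
7.4 [0.47663355 0.3044054  0.16199615] [[-6.172e-01 -7.868e-01 -8.000e-04]
 [-7.868e-01  6.172e-01 -2.000e-04]
 [ 7.000e-04  5.000e-04 -1.000e+00]] [ 1.08692896  0.21491814 -1.52539427] 0.04575884750892463 [ 0.42  0.31 -0.08  1.18  0.   -0.49]
```

View pics/w2.png

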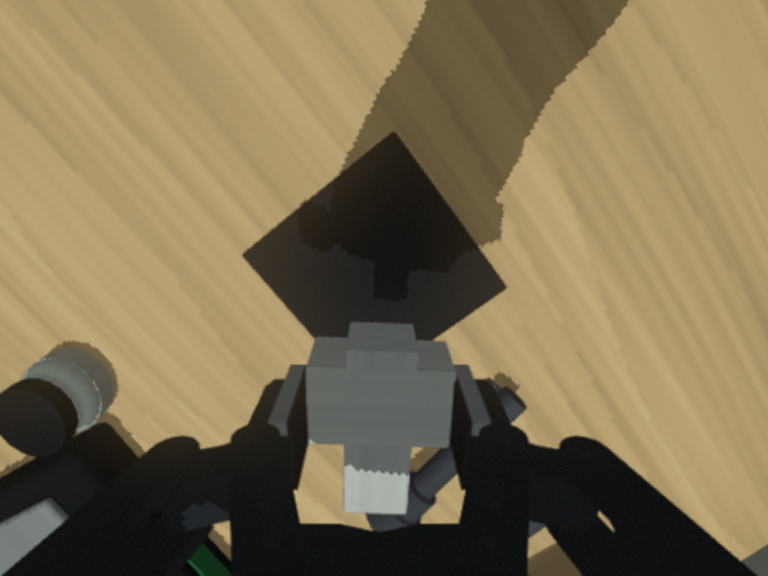

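The block is held level, with its wings between the pads (columns 305–453) and the pad below it.

Emit:
arm_command(
  targets=[
    {"claw": 1, "travel": [0, 0, 30], "twist": 0},
    {"claw": 1, "travel": [0, 0, 35], "twist": 0},
    {"claw": 1, "travel": [0, 0, 35], "twist": 0},
    {"claw": 1, "travel": [0, 0, 25], "twist": 0},
    {"claw": 1, "travel": [0, 0, 14], "twist": 0},
    {"claw": 1, "travel": [0, 0, 6], "twist": 0},
    {"claw": 1, "travel": [0, 0, 3], "twist": 0},
    {"claw": 1, "travel": [0, 0, 1], "twist": 0},
    {"claw": 1, "travel": [0, 0, 1], "twist": 0},
    {"claw": 1, "travel": [0, 0, 0], "twist": 0},
  ],
)

```text
time_s: 8.28
tool_pos: [0.478, 0.3047, 0.0133]
ee_rot: [[-0.615, -0.788, 0.002], [-0.788, 0.615, 0.001], [-0.002, -0.001, -1.0]]
force: [0.3, 0.7, -1.5]
grip_width: 0.045
grip_force: 41.1
```

Emit:
arm_command(
  targets=[
    {"claw": 1, "travel": [0, 0, 1], "twist": 0},
    {"claw": 1, "travel": [0, 0, 0], "twist": 0},
  ],
)

```text
time_s: 8.45
tool_pos: [0.4777, 0.3045, 0.0119]
ee_rot: [[-0.615, -0.788, 0.001], [-0.788, 0.615, 0.0], [-0.001, -0.001, -1.0]]
force: [-0.6, -0.1, -2.2]
grip_width: 0.0457
grip_force: 41.1
```

Emit:
arm_command(
  targets=[
    {"claw": 1, "travel": [0, 0, 1], "twist": 0},
    {"claw": 1, "travel": [0, 0, 0], "twist": 0},
  ],
)

```text
time_s: 8.62
tool_pos: [0.4774, 0.3044, 0.0104]
ee_rot: [[-0.615, -0.788, 0.0], [-0.788, 0.615, 0.0], [-0.0, -0.0, -1.0]]
force: [-0.1, -0.2, -2.1]
grip_width: 0.0453
grip_force: 41.1
```

Emit:
arm_command(
  targets=[
    {"claw": 1, "travel": [0, 0, 1], "twist": 0},
    {"claw": 1, "travel": [0, 0, 0], "twist": 0},
  ],
)

```text
time_s: 8.78
tool_pos: [0.4775, 0.3044, 0.01]
ee_rot: [[-0.615, -0.788, 0.001], [-0.788, 0.615, 0.0], [-0.001, -0.0, -1.0]]
force: [-2.7, -2.0, 6.5]
grip_width: 0.0451
grip_force: 41.9
```

Emit:
arm_command(
  targets=[
    {"claw": 0, "travel": [0, 0, 0], "twist": 0},
    {"claw": 0, "travel": [0, 0, 0], "twist": 0},
    {"claw": 0, "travel": [0, 0, 0], "twist": 0},
    {"claw": 0, "travel": [0, 0, 0], "twist": 0},
    {"claw": 0, "travel": [0, 0, 0], "twist": 0},
    {"claw": 0, "travel": [0, 0, 0], "twist": 0},
    {"claw": 0, "travel": [0, 0, 0], "twist": 0},
    {"claw": 0, "travel": [0, 0, -15], "twist": 0},
    {"claw": 0, "travel": [0, 0, -30], "twist": 0},
    {"claw": 0, "travel": [0, 0, -35], "twist": 0},
  ],
)

```text
time_s: 9.62
tool_pos: [0.4762, 0.3038, 0.0885]
ee_rot: [[-0.615, -0.788, -0.004], [-0.788, 0.615, -0.002], [0.004, 0.002, -1.0]]
force: [0.4, 0.6, -0.8]
grip_width: 0.0854
grip_force: 0.0
```

Emit:
arm_command(
  targets=[
    {"claw": 0, "travel": [-11, 0, -20], "twist": 0},
    {"claw": 0, "travel": [0, 0, 0], "twist": 0.12},
    {"claw": 0, "travel": [0, 0, 0], "twist": 0.12},
    {"claw": 0, "travel": [0, 0, 0], "twist": 0.12},
    {"claw": 0, "travel": [0, 0, 0], "twist": 0.12},
    {"claw": 0, "travel": [0, 0, 0], "twist": 0.12},
    {"claw": 0, "travel": [0, 0, 0], "twist": 0.12},
    {"claw": 0, "travel": [0, 0, 0], "twist": 0.12},
    {"claw": 0, "travel": [0, 0, 0], "twist": 0.12},
    {"claw": 0, "travel": [0, 0, 0], "twist": 0.12},
  ],
)

```text
time_s: 10.45
tool_pos: [0.4841, 0.313, 0.1092]
ee_rot: [[-0.984, 0.177, -0.0], [0.177, 0.984, -0.0], [0.0, -0.0, -1.0]]
force: [0.3, 0.6, 0.0]
grip_width: 0.0856
grip_force: 0.0
```

Emit:
arm_command(
  targets=[
    {"claw": 0, "travel": [0, 0, 0], "twist": 0.12},
    {"claw": 0, "travel": [0, 0, 0], "twist": 0.12},
    {"claw": 0, "travel": [0, 0, 0], "twist": 0.12},
    {"claw": 0, "travel": [0, 0, 0], "twist": 0.13},
  ],
)

```text
refused, turn out of range in row 4
```

Emit:
arm_command(
  targets=[
    {"claw": 0, "travel": [0, 0, 0], "twist": 0.12},
    {"claw": 0, "travel": [0, 0, 0], "twist": 0.12},
    {"claw": 0, "travel": [0, 0, 0], "twist": 0.12},
    {"claw": 0, "travel": [0, 0, 0], "twist": 0.12},
    {"claw": 0, "travel": [0, 0, 0], "twist": 0.01},
    {"claw": 0, "travel": [0, 0, 0], "twist": 0},
    {"claw": 0, "travel": [0, 0, 0], "twist": 0},
  ],
)

```text
time_s: 11.03
tool_pos: [0.4842, 0.313, 0.1093]
ee_rot: [[-0.791, 0.612, -0.0], [0.612, 0.791, -0.0], [-0.0, -0.0, -1.0]]
force: [-0.5, -0.3, -0.1]
grip_width: 0.0856
grip_force: 0.0
```

```bash
python3 - <<'E'
from h import *
s=env.get_state();c=env.calibration("wrist");im=env.camera("wrist")
print(s['time_s'],s['tool_pos'],s['ee_rot'].round(4),s['grip_width'])
c['T']=s['tool_pos'];c['R']=s['ee_rot']
save("w3",im,(152,352,110,260),4); np.save("w3.npy",c,allow_pickle=True)
E
```

```text
11.0333 [0.48417075 0.31302283 0.10926522] [[-0.7912  0.6116 -0.    ]
 [ 0.6116  0.7912 -0.    ]
 [-0.     -0.     -1.    ]] 0.08564795864605351
```

View pics/w3.png

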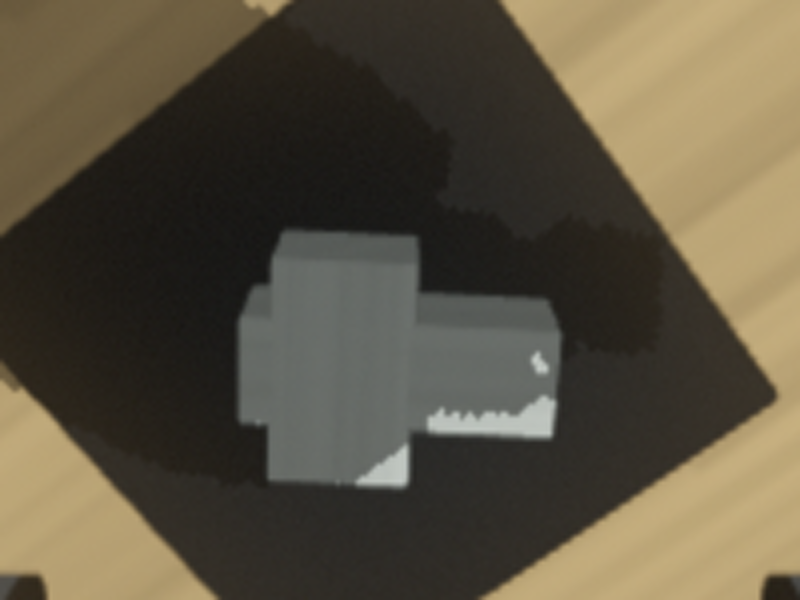

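The cross lies flat on the pad with its long arm to the image right. Crop corners: tip (561,333)/(552,438), short end (239,318)/(238,422), wings (271,260), (418,263), (409,488) and (267,482).

```bash
cat >> h.py <<'E'
def fit(loc,w):
    loc=np.array(loc,float);lm=loc.mean(0);wm=w[:,:2].mean(0)
    H=(loc-lm).T@(w[:,:2]-wm);th=np.arctan2(H[0,1]-H[1,0],H[0,0]+H[1,1])
    R=np.array([[np.cos(th),-np.sin(th)],[np.sin(th),np.cos(th)]])
    t=wm-R@lm;return t,np.degrees(th),((w[:,:2]-(loc@R.T+t))*1e3).round(1).tolist()
E
python3 - <<'E'
from h import *
c=np.load("w3.npy",allow_pickle=True).item()
f=lambda L:[((x+.5)/4-.5+152,(y+.5)/4-.5+110) for x,y in L]
w=ray(c,f([(561,333),(552,438),(239,318),(238,422),(271,260),(418,263),(409,488),(267,482)]),.028)
t,a,r=fit(np.array([(31,11),(31,-11),(-31,11),(-31,-11),(-25,23),(3,23),(3,-23),(-25,-23)])/1e3,w)
print(t,a,r,(np.r_[t,0]-c['T'])@c['R']*1e3, np.degrees(np.arctan2(c['R'][1,0],c['R'][0,0])))
E
```

```text
[0.48435928 0.31192492] 49.62101333605731 [[-0.0, -0.5], [-0.3, -0.2], [0.3, 0.1], [-0.3, 0.6], [0.6, -0.2], [-0.3, -0.1], [0.1, 0.2], [-0.0, 0.1]] [ -0.8178308   -0.7489766  109.26527573] 142.29660558942854
```

Emit:
arm_command(
  targets=[
    {"claw": 0, "travel": [-0.8, -0.8, 0], "twist": 0.047},
    {"claw": 0, "travel": [0, 0, 30], "twist": 0},
    {"claw": 0, "travel": [0, 0, 35], "twist": 0},
    {"claw": 0, "travel": [0, 0, 22], "twist": 0},
    {"claw": 0, "travel": [0, 0, 10], "twist": 0},
    {"claw": 0, "travel": [0, 0, 5], "twist": 0},
    {"claw": 0, "travel": [0, 0, 0], "twist": 0},
    {"claw": 0, "travel": [0, 0, 0], "twist": 0},
  ],
)

```text
time_s: 11.75
tool_pos: [0.485, 0.3123, 0.0083]
ee_rot: [[-0.76, 0.65, 0.001], [0.65, 0.76, 0.001], [-0.001, 0.001, -1.0]]
force: [0.2, 0.9, 0.1]
grip_width: 0.0856
grip_force: 0.0
```

Emit:
arm_command(
  targets=[
    {"claw": 1, "travel": [0, 0, 0], "twist": 0},
    {"claw": 1, "travel": [0, 0, 0], "twist": 0},
    {"claw": 1, "travel": [0, 0, 0], "twist": 0},
    {"claw": 1, "travel": [0, 0, 0], "twist": 0},
    {"claw": 1, "travel": [0, 0, 0], "twist": 0},
    {"claw": 1, "travel": [0, 0, 0], "twist": 0},
  ],
)

```text
time_s: 12.25
tool_pos: [0.485, 0.3122, 0.0088]
ee_rot: [[-0.759, 0.651, 0.002], [0.651, 0.759, 0.001], [-0.001, 0.002, -1.0]]
force: [-1.1, -1.2, 6.2]
grip_width: 0.061
grip_force: 42.9
```

Emit:
arm_command(
  targets=[
    {"claw": 1, "travel": [0, 0, -10], "twist": 0},
    {"claw": 1, "travel": [0, 0, -25], "twist": 0},
    {"claw": 1, "travel": [0, 0, -35], "twist": 0},
    {"claw": 1, "travel": [0, 0, -35], "twist": 0},
    {"claw": 1, "travel": [0, 0, -30], "twist": 0},
    {"claw": 1, "travel": [0, 0, -17], "twist": 0},
    {"claw": 1, "travel": [-8, -5, 0], "twist": 0},
    {"claw": 1, "travel": [-20, -13, 0], "twist": 0},
    {"claw": 1, "travel": [-32, -21, 0], "twist": 0},
    {"claw": 1, "travel": [-32, -21, 0], "twist": 0},
  ],
)

```text
time_s: 13.08
tool_pos: [0.5146, 0.2055, 0.1591]
ee_rot: [[-0.761, 0.649, -0.0], [0.649, 0.761, -0.0], [0.0, -0.0, -1.0]]
force: [0.5, -0.2, -1.6]
grip_width: 0.0609
grip_force: 44.7
```

Emit:
arm_command(
  targets=[
    {"claw": 1, "travel": [-32, -21, 0], "twist": 0},
    {"claw": 1, "travel": [-32, -21, 0], "twist": 0},
    {"claw": 1, "travel": [-32, -21, 0], "twist": 0},
    {"claw": 1, "travel": [-32, -21, 0], "twist": 0},
    {"claw": 1, "travel": [-32, -21, 0], "twist": 0},
    {"claw": 1, "travel": [-32, -21, 0], "twist": 0},
    {"claw": 1, "travel": [-22, -15, 0], "twist": 0},
    {"claw": 1, "travel": [-14, -10, 0], "twist": 0},
    {"claw": 1, "travel": [0, 0, 0], "twist": -0.06},
    {"claw": 1, "travel": [0, 0, 0], "twist": -0.12},
  ],
)

```text
time_s: 13.92
tool_pos: [0.5894, -0.0584, 0.1585]
ee_rot: [[-0.863, 0.505, -0.001], [0.505, 0.863, 0.0], [0.001, -0.001, -1.0]]
force: [0.3, 0.9, -1.7]
grip_width: 0.0607
grip_force: 44.7
```

Emit:
arm_command(
  targets=[
    {"claw": 1, "travel": [0, 0, 0], "twist": -0.12},
    {"claw": 1, "travel": [0, 0, 0], "twist": -0.12},
    {"claw": 1, "travel": [0, 0, 0], "twist": -0.12},
    {"claw": 1, "travel": [0, 0, 0], "twist": -0.12},
    {"claw": 1, "travel": [0, 0, 0], "twist": -0.12},
    {"claw": 1, "travel": [0, 0, 0], "twist": -0.12},
    {"claw": 1, "travel": [0, 0, 0], "twist": -0.12},
    {"claw": 1, "travel": [0, 0, 0], "twist": -0.12},
    {"claw": 1, "travel": [0, 0, 0], "twist": -0.12},
    {"claw": 1, "travel": [0, 0, 0], "twist": -0.12},
  ],
)

```text
time_s: 14.75
tool_pos: [0.5892, -0.0569, 0.1589]
ee_rot: [[-0.779, -0.626, -0.001], [-0.626, 0.779, 0.0], [0.001, 0.001, -1.0]]
force: [-0.5, -0.1, -2.4]
grip_width: 0.061
grip_force: 44.7
```

Emit:
arm_command(
  targets=[
    {"claw": 1, "travel": [0, 0, 0], "twist": -0.12},
    {"claw": 1, "travel": [0, 0, 0], "twist": -0.12},
    {"claw": 1, "travel": [0, 0, 0], "twist": 0},
    {"claw": 1, "travel": [0, 0, 0], "twist": 0},
    {"claw": 1, "travel": [0, 0, 0], "twist": 0},
  ],
)

```text
time_s: 15.17
tool_pos: [0.5896, -0.0567, 0.1591]
ee_rot: [[-0.616, -0.788, -0.0], [-0.788, 0.616, 0.0], [0.0, 0.0, -1.0]]
force: [0.6, -0.9, -1.4]
grip_width: 0.0611
grip_force: 44.7
```

```bash
python3 - <<'E'
from h import *
s=env.get_state();c=env.calibration("wrist");im=env.camera("wrist")
print(s['time_s'],s['tool_pos'],s['ee_rot'].round(4),s['grip_width'])
c['T']=s['tool_pos'];c['R']=s['ee_rot']
np.save("w4im.npy",im);save("w4",im,(112,392,40,345),1.96); np.save("w4.npy",c,allow_pickle=True)
E
```

```text
15.1667 [ 0.58961692 -0.05670318  0.15908627] [[-6.161e-01 -7.877e-01 -5.000e-04]
 [-7.877e-01  6.161e-01  1.000e-04]
 [ 2.000e-04  4.000e-04 -1.000e+00]] 0.061137045558089555
```

View pics/w4.png

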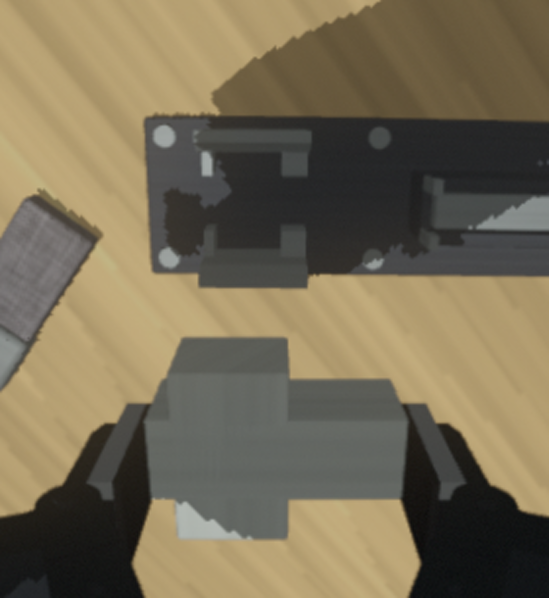

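The held block's long arm points right, towards the lock guide, which is the orientation I need. The nest's pocket end spans about x 146–310, y 116–285 in this crop. I'll enlarge it for accuracy.

```bash
python3 - <<'E'
from h import *
im=np.load("w4im.npy")
g=np.clip(im[95:195,180:330].astype(float)*1.9,0,255).astype(np.uint8)
save("w4n",g,None,5.3)
E
```

```text
(no output)
```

View pics/w4n.png

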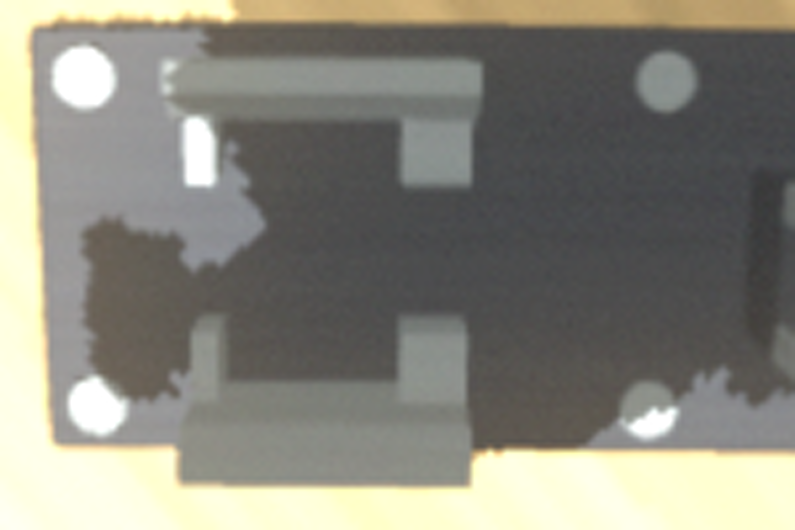

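```bash
python3 - <<'E'
from h import *
c=np.load("w4.npy",allow_pickle=True).item();T=c['T'];R=c['R']
f=lambda L:[((x+.5)/5.3-.5+180,(y+.5)/5.3-.5+95) for x,y in L]
g=lambda L:[((x+.5)/1.96-.5+112,(y+.5)/1.96-.5+40) for x,y in L]
P=[((402,187),(4.5,12.5)),((472,187),(16,12.5)),((184,187),(-31,12.5)),((216,187),(-26.5,12.5)),((398,334),(4.5,-12.5)),((466,334),(16,-12.5)),((193,333),(-31,-12.5)),((226,333),(-26.5,-12.5)),
((33,30),(-60,38)),((55,445),(-60,-38))]
z=[.028]*8+[.012]*2
w=ray(c,f([p[0] for p in P]),z);n=fit(np.array([p[1] for p in P])/1e3,w);print("nest",n)
n8=fit(np.array([p[1] for p in P[:8]])/1e3,w[:8]);print("blocks only",n8[:2])
for zt in(.1783,.176):
    b=ray(c,g([(168,373),(288,373),(288,539),(177,539),(407,419),(402,499),(146,420),(151,499)]),zt)
    B=fit(np.array([(-25,23),(3,23),(3,-23),(-25,-23),(31,11),(31,-11),(-31,11),(-31,-11)])/1e3,b);print("blk",B,"in tool",(np.r_[B[0],0]-T)@R*1e3)
    d=np.r_[n8[0]-B[0],0]@R*1e3;print("move",d,n8[1]-B[1])
E
```

```text
nest (array([ 0.56764908, -0.08831295]), np.float64(141.5595072741625), [[0.4, -0.0], [0.3, -0.1], [0.9, -0.2], [0.3, 0.3], [0.5, -0.6], [0.5, -0.6], [-0.0, -0.1], [-0.9, 0.6], [-0.2, 1.4], [-1.8, -0.5]])
blocks only (array([ 0.56786077, -0.08846118]), np.float64(141.88572701342196))
blk (array([ 0.58941015, -0.05762473]), np.float64(141.9859292349723), [[-0.4, 0.7], [0.6, -0.1], [-0.1, -0.4], [-0.2, -0.1], [0.8, -0.6], [0.4, -0.4], [-0.6, 0.7], [-0.5, 0.2]]) in tool [  0.81621166  -0.47340463 159.08627563]
move [ 3.75655751e+01 -2.02236254e+00  7.88587265e-03] -0.1002022215503473
blk (array([ 0.59039497, -0.05652451]), np.float64(141.9859292349723), [[-0.4, 0.2], [0.2, -0.3], [0.1, 0.0], [0.3, 0.0], [0.2, -0.4], [0.0, 0.1], [-0.4, 0.3], [0.0, 0.1]]) in tool [ -0.65714047  -0.57135655 159.08588994]
move [ 3.90389272e+01 -1.92441062e+00  8.27155816e-03] -0.1002022215503473
```

Emit:
arm_command(
  targets=[
    {"claw": 1, "travel": [20, -1, 0], "twist": 0},
    {"claw": 1, "travel": [18.3, -1, 0], "twist": 0},
    {"claw": 1, "travel": [0, 0, 30], "twist": 0},
    {"claw": 1, "travel": [0, 0, 35], "twist": 0},
    {"claw": 1, "travel": [0, 0, 20], "twist": 0},
    {"claw": 1, "travel": [0, 0, 8], "twist": 0},
    {"claw": 1, "travel": [0, 0, 4], "twist": 0},
    {"claw": 1, "travel": [0, 0, 4], "twist": 0},
    {"claw": 1, "travel": [0, 0, 4], "twist": 0},
    {"claw": 1, "travel": [0, 0, 0], "twist": 0},
  ],
)

```text
time_s: 16.05
tool_pos: [0.5684, -0.0881, 0.0547]
ee_rot: [[-0.613, -0.79, 0.001], [-0.79, 0.613, -0.0], [-0.0, -0.001, -1.0]]
force: [-0.5, 0.4, -1.7]
grip_width: 0.061
grip_force: 44.7
```

Emit:
arm_command(
  targets=[
    {"claw": 1, "travel": [0, 0, 5], "twist": 0},
    {"claw": 1, "travel": [0, 0, 5], "twist": 0},
    {"claw": 1, "travel": [0, 0, 5], "twist": 0},
    {"claw": 1, "travel": [0, 0, 2], "twist": 0},
    {"claw": 1, "travel": [0, 0, 0], "twist": 0},
  ],
)

```text
time_s: 16.47
tool_pos: [0.5676, -0.0879, 0.0366]
ee_rot: [[-0.613, -0.79, -0.001], [-0.79, 0.613, 0.0], [0.0, 0.001, -1.0]]
force: [0.6, 0.3, -1.5]
grip_width: 0.061
grip_force: 44.7
```

Emit:
arm_command(
  targets=[
    {"claw": 1, "travel": [0, 0, 2], "twist": 0},
    {"claw": 1, "travel": [0, 0, 2], "twist": 0},
    {"claw": 1, "travel": [0, 0, 2], "twist": 0},
    {"claw": 1, "travel": [0, 0, 0], "twist": 0},
  ],
)

```text
time_s: 16.8
tool_pos: [0.5678, -0.088, 0.0309]
ee_rot: [[-0.613, -0.79, -0.0], [-0.79, 0.613, 0.0], [0.0, 0.0, -1.0]]
force: [-0.2, -0.6, -1.8]
grip_width: 0.0606
grip_force: 44.7
```

Emit:
arm_command(
  targets=[
    {"claw": 1, "travel": [0, 0, 2], "twist": 0},
    {"claw": 1, "travel": [0, 0, 2], "twist": 0},
    {"claw": 1, "travel": [0, 0, 2], "twist": 0},
    {"claw": 1, "travel": [0, 0, 2], "twist": 0},
    {"claw": 1, "travel": [0, 0, 2], "twist": 0},
    {"claw": 1, "travel": [0, 0, 0], "twist": 0},
  ],
)

```text
time_s: 17.3
tool_pos: [0.5678, -0.088, 0.0208]
ee_rot: [[-0.613, -0.79, -0.001], [-0.79, 0.613, 0.0], [0.0, 0.001, -1.0]]
force: [-0.4, 0.1, -2.7]
grip_width: 0.0609
grip_force: 44.7
```

Emit:
arm_command(
  targets=[
    {"claw": 1, "travel": [0, 0, 1], "twist": 0},
    {"claw": 1, "travel": [0, 0, 0.5], "twist": 0},
    {"claw": 1, "travel": [0, 0, 0], "twist": 0},
  ],
)

```text
time_s: 17.55
tool_pos: [0.568, -0.088, 0.0197]
ee_rot: [[-0.613, -0.79, -0.0], [-0.79, 0.613, 0.0], [0.0, 0.0, -1.0]]
force: [0.3, 0.0, -1.5]
grip_width: 0.0609
grip_force: 44.7
```

Emit:
arm_command(
  targets=[
    {"claw": 1, "travel": [0, 0, 1], "twist": 0},
    {"claw": 1, "travel": [0, 0, 0], "twist": 0},
  ],
)

```text
time_s: 17.72
tool_pos: [0.568, -0.088, 0.0187]
ee_rot: [[-0.613, -0.79, -0.0], [-0.79, 0.613, 0.0], [-0.0, 0.0, -1.0]]
force: [0.5, -0.2, -1.9]
grip_width: 0.0612
grip_force: 44.7
```

Emit:
arm_command(
  targets=[
    {"claw": 1, "travel": [0, 0, 1], "twist": 0},
    {"claw": 1, "travel": [0, 0, 0], "twist": 0},
  ],
)

```text
time_s: 17.88
tool_pos: [0.5679, -0.088, 0.0176]
ee_rot: [[-0.613, -0.79, -0.0], [-0.79, 0.613, 0.0], [0.0, 0.0, -1.0]]
force: [-0.4, -0.0, -1.4]
grip_width: 0.0612
grip_force: 44.7
```

Emit:
arm_command(
  targets=[
    {"claw": 1, "travel": [0, 0, 0.7], "twist": 0},
    {"claw": 1, "travel": [0, 0, 0], "twist": 0},
  ],
)

```text
time_s: 18.05
tool_pos: [0.568, -0.088, 0.017]
ee_rot: [[-0.613, -0.79, -0.0], [-0.79, 0.613, 0.0], [-0.0, 0.0, -1.0]]
force: [0.2, 0.1, -0.4]
grip_width: 0.061
grip_force: 44.7
```

Emit:
arm_command(
  targets=[
    {"claw": 1, "travel": [0, 0, 0.7], "twist": 0},
    {"claw": 1, "travel": [0, 0, 0], "twist": 0},
  ],
)

```text
time_s: 18.22
tool_pos: [0.568, -0.088, 0.0168]
ee_rot: [[-0.613, -0.79, 0.0], [-0.79, 0.613, -0.0], [-0.0, -0.0, -1.0]]
force: [-1.5, 0.6, 3.6]
grip_width: 0.0608
grip_force: 45.3
```

Emit:
arm_command(
  targets=[
    {"claw": 0, "travel": [0, 0, 0], "twist": 0},
    {"claw": 0, "travel": [0, 0, 0], "twist": 0},
    {"claw": 0, "travel": [0, 0, 0], "twist": 0},
    {"claw": 0, "travel": [0, 0, 0], "twist": 0},
    {"claw": 0, "travel": [0, 0, 0], "twist": 0},
    {"claw": 0, "travel": [0, 0, 0], "twist": 0},
    {"claw": 0, "travel": [0, 0, -10], "twist": 0},
    {"claw": 0, "travel": [0, 0, -20], "twist": 0},
    {"claw": 0, "travel": [0, 0, -35], "twist": 0},
    {"claw": 0, "travel": [0, 0, -35], "twist": 0},
  ],
)

```text
time_s: 19.05
tool_pos: [0.5672, -0.0878, 0.1175]
ee_rot: [[-0.613, -0.79, -0.002], [-0.79, 0.613, 0.001], [0.001, 0.002, -1.0]]
force: [1.0, 0.2, -0.9]
grip_width: 0.0852
grip_force: 0.0
```

Emit:
arm_command(
  targets=[
    {"claw": 0, "travel": [0, 0, -35], "twist": 0},
    {"claw": 0, "travel": [0, 36, 0], "twist": 0},
    {"claw": 0, "travel": [0, 36, 0], "twist": 0},
    {"claw": 0, "travel": [0, 35, 0], "twist": 0},
    {"claw": 0, "travel": [0, 35, 0], "twist": 0},
    {"claw": 0, "travel": [0, 0, 0], "twist": 0.12},
    {"claw": 0, "travel": [0, 0, 0], "twist": 0.12},
    {"claw": 0, "travel": [0, 0, 0], "twist": 0.12},
    {"claw": 0, "travel": [0, 0, 0], "twist": 0.12},
    {"claw": 0, "travel": [0, 0, 0], "twist": 0.12},
  ],
)

```text
time_s: 19.88
tool_pos: [0.4558, -0.0009, 0.1523]
ee_rot: [[-0.954, -0.301, 0.001], [-0.301, 0.954, -0.0], [-0.001, -0.0, -1.0]]
force: [0.1, 0.9, -0.2]
grip_width: 0.0856
grip_force: 0.0
```

Emit:
arm_command(
  targets=[
    {"claw": 0, "travel": [0, 0, 0], "twist": 0.12},
    {"claw": 0, "travel": [0, 0, 0], "twist": 0.12},
    {"claw": 0, "travel": [0, 0, 0], "twist": 0.12},
    {"claw": 0, "travel": [0, 0, 0], "twist": 0.12},
    {"claw": 0, "travel": [0, 0, 0], "twist": 0.12},
    {"claw": 0, "travel": [0, 0, 0], "twist": 0.12},
    {"claw": 0, "travel": [0, 0, 0], "twist": 0.12},
    {"claw": 0, "travel": [0, 0, 0], "twist": 0.12},
    {"claw": 0, "travel": [0, 0, 0], "twist": 0.01},
    {"claw": 0, "travel": [0, 0, 0], "twist": 0},
  ],
)

```text
time_s: 20.72
tool_pos: [0.4558, -0.001, 0.1519]
ee_rot: [[-0.792, 0.61, 0.001], [0.61, 0.792, -0.0], [-0.001, 0.0, -1.0]]
force: [-0.7, -0.2, 0.5]
grip_width: 0.0852
grip_force: 0.0
```

```bash
python3 - <<'E'
from h import *
s=env.get_state();c=env.calibration("wrist");im=env.camera("wrist")
print(s['time_s'],s['tool_pos'],s['ee_rot'].round(4),s['grip_width'])
c['T']=s['tool_pos'];c['R']=s['ee_rot']
g=np.clip(im.astype(float)*1.3,0,255).astype(np.uint8)
save("w5",g,None,1.5); np.save("w5.npy",c,allow_pickle=True)
E
```

```text
20.7167 [ 0.45582038 -0.0010374   0.15193675] [[-7.924e-01  6.100e-01  6.000e-04]
 [ 6.100e-01  7.924e-01 -1.000e-04]
 [-5.000e-04  3.000e-04 -1.000e+00]] 0.08523737331679095
```

View pics/w5.png

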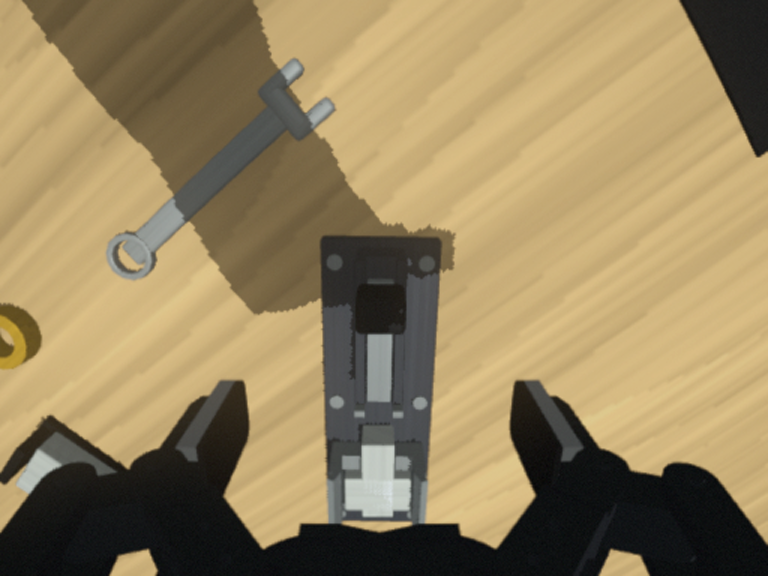

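The block is in the pocket, square, with its long arm towards the lock. The grip is at columns 356–405, rows 285–333, centred between the fingers. I have one picture left.

```bash
python3 - <<'E'
from h import *
c=np.load("w5.npy",allow_pickle=True).item()
f=lambda L:[((x+.5)/1.5-.5,(y+.5)/1.5-.5) for x,y in L]
w=ray(c,f([(357,310),(405,310),(380.5,333),(380.5,300),(380.5,285)]),.076);print(w.round(4),((w-c['T'])@c['R']*1e3).round(1))
print(proj(c,[[.568-.787*.14,-.0883+.617*.14,.076]])*1.5)
# seated block top height check: tip & width at .036
w=ray(c,f([(362,425),(393,425),(345,480),(411,480)]),.036);print(((w-c['T'])@c['R']*1e3).round(1))
E
```

```text
[[ 0.4498 -0.01    0.076 ]
 [ 0.4646  0.0092  0.076 ]
 [ 0.467  -0.0082  0.076 ]
 [ 0.4528  0.0026  0.076 ]
 [ 0.4466  0.0074  0.076 ]] [[ -0.7 -10.7  75.9]
 [ -0.7  13.4  75.9]
 [-13.2   1.1  75.9]
 [  4.7   1.1  75.9]
 [ 12.5   1.1  75.9]]
[[379.11273817 312.40985253]]
[[ -95.4  -10.8  116. ]
 [ -95.4    9.4  116. ]
 [-140.1  -23.1  116. ]
 [-140.1   22.3  116. ]]
```

Emit:
arm_command(
  targets=[
    {"claw": 0, "travel": [0, 0.8, 20], "twist": 0},
    {"claw": 0, "travel": [0, 0, 35], "twist": 0},
    {"claw": 0, "travel": [0, 0, 24], "twist": 0},
    {"claw": 0, "travel": [0, 0, 11], "twist": 0},
    {"claw": 0, "travel": [0, 0, 0], "twist": 0},
    {"claw": 0, "travel": [0, 0, 0], "twist": 0},
  ],
  squeeze=30,
)

```text
time_s: 21.27
tool_pos: [0.4562, -0.0004, 0.0614]
ee_rot: [[-0.792, 0.61, -0.001], [0.61, 0.792, 0.0], [0.001, -0.0, -1.0]]
force: [1.0, -0.0, 0.3]
grip_width: 0.0853
grip_force: 0.0
```

Emit:
arm_command(
  targets=[
    {"claw": 1, "travel": [0, 0, 0], "twist": 0},
    {"claw": 1, "travel": [0, 0, 0], "twist": 0},
    {"claw": 1, "travel": [0, 0, 0], "twist": 0},
    {"claw": 1, "travel": [0, 0, 0], "twist": 0},
    {"claw": 1, "travel": [0, 0, 0], "twist": 0},
    {"claw": 1, "travel": [0, 0, 0], "twist": 0},
    {"claw": 1, "travel": [0, 0, 0], "twist": 0},
    {"claw": 1, "travel": [0, 0, 0], "twist": 0},
    {"claw": 1, "travel": [0, 0, 0], "twist": 0},
    {"claw": 1, "travel": [0, 0, 0], "twist": 0},
  ],
)

```text
time_s: 22.1
tool_pos: [0.4564, -0.0006, 0.062]
ee_rot: [[-0.791, 0.612, 0.001], [0.612, 0.791, -0.001], [-0.001, -0.0, -1.0]]
force: [-3.0, -1.1, 7.0]
grip_width: 0.0247
grip_force: 33.2
```

Emit:
arm_command(
  targets=[
    {"claw": 1, "travel": [-5, 0, 0], "twist": 0},
    {"claw": 1, "travel": [-10, 0, 0], "twist": 0},
    {"claw": 1, "travel": [-12, 0, 0], "twist": 0},
    {"claw": 1, "travel": [-12, 0, 0], "twist": 0},
    {"claw": 1, "travel": [-8, 0, 0], "twist": 0},
    {"claw": 1, "travel": [-5, 0, 0], "twist": 0},
    {"claw": 1, "travel": [-4, 0, 0], "twist": 0},
    {"claw": 1, "travel": [-2, 0, 0], "twist": 0},
    {"claw": 1, "travel": [0, 0, 0], "twist": 0},
  ],
)

```text
time_s: 22.85
tool_pos: [0.5013, -0.0362, 0.062]
ee_rot: [[-0.79, 0.613, -0.002], [0.613, 0.79, -0.0], [0.001, -0.001, -1.0]]
force: [-7.1, -0.9, 10.4]
grip_width: 0.0252
grip_force: 33.7
```

Emit:
arm_command(
  targets=[
    {"claw": 1, "travel": [-1.5, 0, 0], "twist": 0},
    {"claw": 1, "travel": [-1.5, 0, 0], "twist": 0},
    {"claw": 1, "travel": [0, 0, 0], "twist": 0},
  ],
)

```text
time_s: 23.1
tool_pos: [0.5013, -0.0362, 0.0619]
ee_rot: [[-0.791, 0.612, -0.005], [0.612, 0.791, 0.003], [0.006, -0.001, -1.0]]
force: [-16.1, 7.5, 19.6]
grip_width: 0.025
grip_force: 34.8
```

Emit:
arm_command(
  targets=[
    {"claw": 1, "travel": [2.5, 0, 0], "twist": 0},
    {"claw": 0, "travel": [0, 0, 0], "twist": 0},
    {"claw": 0, "travel": [0, 0, 0], "twist": 0},
    {"claw": 0, "travel": [0, 0, 0], "twist": 0},
    {"claw": 0, "travel": [0, 0, 0], "twist": 0},
    {"claw": 0, "travel": [0, 0, 0], "twist": 0},
    {"claw": 0, "travel": [0, 0, -20], "twist": 0},
    {"claw": 0, "travel": [0, 0, -30], "twist": 0},
    {"claw": 0, "travel": [0, 0, -40], "twist": 0},
    {"claw": 0, "travel": [0, 0, 0], "twist": 0},
  ],
)

```text
time_s: 23.93
tool_pos: [0.5053, -0.0368, 0.1576]
ee_rot: [[-0.791, 0.612, 0.009], [0.612, 0.791, -0.002], [-0.008, 0.004, -1.0]]
force: [0.7, -0.7, -0.6]
grip_width: 0.0852
grip_force: 0.0
```

Emit:
arm_command(
  targets=[
    {"claw": 1, "travel": [40, 0, 0], "twist": 0},
    {"claw": 1, "travel": [0, 0, 0], "twist": 0},
    {"claw": 1, "travel": [0, 0, 0], "twist": 0},
    {"claw": 1, "travel": [0, 0, 0], "twist": 0},
    {"claw": 1, "travel": [0, 0, 0], "twist": 0},
    {"claw": 1, "travel": [0, 0, 0], "twist": 0},
    {"claw": 1, "travel": [0, 0, 0], "twist": 0},
    {"claw": 1, "travel": [0, 0, 0], "twist": 0},
    {"claw": 1, "travel": [0, 0, 0], "twist": 0},
    {"claw": 1, "travel": [0, 0, 0], "twist": 0},
  ],
)

```text
time_s: 24.77
tool_pos: [0.471, -0.0118, 0.1512]
ee_rot: [[-0.791, 0.612, -0.0], [0.612, 0.791, 0.0], [0.0, -0.0, -1.0]]
force: [0.5, 0.1, -0.6]
grip_width: 0.0001
grip_force: 0.0
```

```bash
python3 - <<'E'
from h import *
s=env.get_state();c=env.calibration("wrist");im=env.camera("wrist")
print(s['time_s'],s['tool_pos'],s['ee_rot'].round(4),s['grip_width'])
c['T']=s['tool_pos'];c['R']=s['ee_rot'];np.save("w6.npy",c,allow_pickle=True)
for gx in(80,83):
  for dx,z in((10,76),(-10,76),(-67,46)): 
    x=(gx+dx)/1e3;print(gx,dx,proj(c,[[.568-.787*x,-.0883+.617*x,z/1e3]]).round(1))
g=np.clip(im.astype(float)*1.6,0,255).astype(np.uint8)
save("w6",g,(175,335,150,384),2.55)
E
```

```text
24.7667 [ 0.47101363 -0.01184466  0.15124769] [[-7.906e-01  6.123e-01 -2.000e-04]
 [ 6.123e-01  7.906e-01  0.000e+00]
 [ 2.000e-04 -1.000e-04 -1.000e+00]] 6.551537048026338e-05
80 10 [[251.4 246. ]]
80 -10 [[251.3 268.2]]
80 -67 [[251.2 302.9]]
83 10 [[251.5 242.6]]
83 -10 [[251.3 264.9]]
83 -67 [[251.2 300.4]]
```

View pics/w6.png

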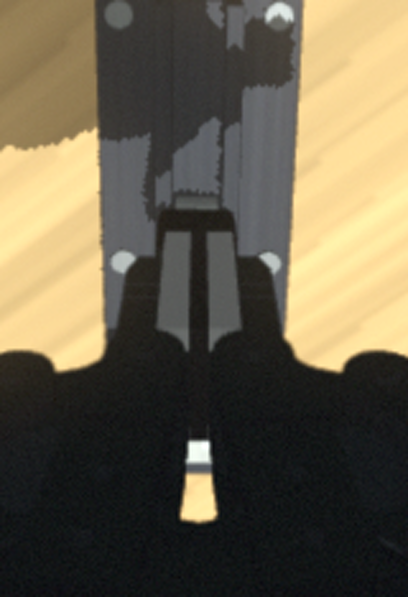

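The closed fingers hide the grip in this view, so I'll push the grip from behind until it firmly reaches its stop.

Emit:
arm_command(
  targets=[
    {"claw": 1, "travel": [0, 0, 30], "twist": 0},
    {"claw": 1, "travel": [0, 0, 35], "twist": 0},
    {"claw": 1, "travel": [0, 0, 20], "twist": 0},
    {"claw": 1, "travel": [0, 0, 7], "twist": 0},
    {"claw": 1, "travel": [0, 0, 0], "twist": 0},
    {"claw": 1, "travel": [-8, 0, 0], "twist": 0},
    {"claw": 1, "travel": [-5, 0, 0], "twist": 0},
    {"claw": 1, "travel": [-3, 0, 0], "twist": 0},
    {"claw": 1, "travel": [0, 0, 0], "twist": 0},
  ],
)

```text
time_s: 25.57
tool_pos: [0.4851, -0.0223, 0.0604]
ee_rot: [[-0.79, 0.613, 0.002], [0.613, 0.79, -0.001], [-0.002, 0.001, -1.0]]
force: [-0.7, 0.3, -0.5]
grip_width: -0.0
grip_force: 0.0
```

Emit:
arm_command(
  targets=[
    {"claw": 1, "travel": [-2, 0, 0], "twist": 0},
    {"claw": 1, "travel": [-2, 0, 0], "twist": 0},
    {"claw": 1, "travel": [0, 0, 0], "twist": 0},
  ],
)

```text
time_s: 25.82
tool_pos: [0.4871, -0.0242, 0.0596]
ee_rot: [[-0.791, 0.612, 0.001], [0.612, 0.791, -0.0], [-0.0, 0.0, -1.0]]
force: [-0.2, -0.5, 0.2]
grip_width: 0.0002
grip_force: 0.0
```

Emit:
arm_command(
  targets=[
    {"claw": 1, "travel": [-1.5, 0, 0], "twist": 0},
    {"claw": 1, "travel": [0, 0, 0], "twist": 0},
  ],
)

```text
time_s: 25.98
tool_pos: [0.488, -0.025, 0.0594]
ee_rot: [[-0.791, 0.612, 0.0], [0.612, 0.791, -0.0], [-0.0, 0.0, -1.0]]
force: [0.2, 0.1, -0.5]
grip_width: 0.0
grip_force: 0.0
```

Emit:
arm_command(
  targets=[
    {"claw": 1, "travel": [-1, 0, 0], "twist": 0},
    {"claw": 1, "travel": [0, 0, 0], "twist": 0},
  ],
)

```text
time_s: 26.15
tool_pos: [0.4886, -0.0254, 0.0593]
ee_rot: [[-0.791, 0.612, -0.0], [0.612, 0.791, 0.0], [0.0, -0.0, -1.0]]
force: [0.6, 0.4, -0.3]
grip_width: 0.0001
grip_force: 0.2
```

Emit:
arm_command(
  targets=[
    {"claw": 1, "travel": [-1, 0, 0], "twist": 0},
    {"claw": 1, "travel": [0, 0, 0], "twist": 0},
  ],
)

```text
time_s: 26.32
tool_pos: [0.4886, -0.0255, 0.0592]
ee_rot: [[-0.791, 0.612, -0.002], [0.612, 0.791, 0.001], [0.002, -0.0, -1.0]]
force: [-3.6, 3.1, 2.2]
grip_width: -0.0001
grip_force: 2.6
```

Emit:
arm_command(
  targets=[
    {"claw": 1, "travel": [-1, 0, 0], "twist": 0},
    {"claw": 1, "travel": [-1, 0, 0], "twist": 0},
    {"claw": 1, "travel": [0, 0, 0], "twist": 0},
    {"claw": 1, "travel": [0, 0, 0], "twist": 0},
  ],
)

```text
time_s: 26.65
tool_pos: [0.4886, -0.0256, 0.0591]
ee_rot: [[-0.791, 0.611, -0.004], [0.611, 0.791, 0.003], [0.005, 0.0, -1.0]]
force: [-9.8, 8.3, 8.9]
grip_width: -0.0001
grip_force: 6.7
```

The grip holds firm at 13 N and its position works out to nest x ≈ 80, so it is on the end stop. I'll back off and retreat.

Emit:
arm_command(
  targets=[
    {"claw": 1, "travel": [6, 0, 0], "twist": 0},
    {"claw": 1, "travel": [10, 0, 0], "twist": 0},
    {"claw": 1, "travel": [0, 0, -25], "twist": 0},
    {"claw": 1, "travel": [0, 0, -35], "twist": 0},
    {"claw": 1, "travel": [0, 0, -35], "twist": 0},
    {"claw": 1, "travel": [0, 0, -35], "twist": 0},
    {"claw": 1, "travel": [0, 0, 0], "twist": 0},
    {"claw": 1, "travel": [0, 0, 0], "twist": 0},
  ],
)

```text
time_s: 27.32
tool_pos: [0.4791, -0.0175, 0.1913]
ee_rot: [[-0.791, 0.612, 0.004], [0.612, 0.791, -0.001], [-0.004, 0.002, -1.0]]
force: [-0.3, -0.7, -0.7]
grip_width: 0.0001
grip_force: 0.0
```

```bash
python3 - <<'E'
from h import *
s=env.get_state();print(s['time_s'],s['tool_pos'],s['force']);print(env.job_done())
E
```

```text
27.3167 [ 0.47914951 -0.01752736  0.19125567] [-0.34650237 -0.66031744 -0.68168498]
the job is handed in; nothing more can be done
None
```

The job is handed in at 27.3 s: the cross block was set down and re-gripped on the pad, then seated in the pocket with its long arm to the lock; the lock was pushed to its end stop (13 N, judged by force and position, not seen in a picture), and the plain block was left alone.

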